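# Unpack the nested beakers for airing and hang up their keeper bar

### The arm

A 6-joint arm with a two-finger parallel gripper is mounted at the origin on the work surface. World frame = base frame: x ahead of the robot, y to its left, z up, the work surface at z = 0. Lengths are in m, angles in degrees, forces in N, time in s.
With the tool pointing down it reaches from about 0.325 to 0.85 m from the base axis. Payload 15.5 kg.
Tool frame: the origin (TCP) lies midway between the tips of the shut fingers; the grasp point (between the pads) lies 19 mm behind it; z points along the fingers, y is the line along which they close (so a half turn about z gives the same grasp; the last joint's range is limited). The gripper opens to 91 mm and grips with 3 to 60 N. Pads are 32 mm wide; open, the fingers measure 118 mm over their backs; the gripper's body (76 mm by 178 mm) begins 60 mm behind the grasp point.
Start: joints at [-69.929, 28.281, 77.091, -0, 74.628, -5.472], TCP at [0.269, -0.564, 0.214] pointing down, gripper open.
Joint ranges: [-166.48, 166.48], [-47.26, 123.95], [12.59, 153.08], [-70.14, 250.14], [6.76, 159.57], [-176.63, 176.63]. Speed limits (degrees/s): [108.29, 108.29, 147.25, 172.46, 172.46, 172.46].

### API

Orientations are given as a 3x3 rotation matrix whose columns are the frame's x, y, z axes.
In Python, from bench import ctrl gives the robot as it stands. The module is installed in compiled form; this text tells all that it offers. Calls block until the motion is done:
- ctrl.goto(position, orientation): joint-space move of the TCP to a pose.
- ctrl.move_l(position, vel=0.15, ori=None, contact_N=None): straight line of the TCP; ori=None keeps the orientation; vel is the mean speed in m/s. With contact_N (N) it stops when the force on the tool has changed by that much, and returns True; else False.
- ctrl.movej(angles): joint-space move.
- ctrl.command_gripper(opening): opening from 0.0 (shut) to 1.0 (fully open); the grip force is fixed at half the most; returns when the fingers have stopped.
- ctrl.sleep(seconds).
- ctrl.ik(position, orientation): joint angles nearest the present ones, or None.
- ctrl.read_camera(name): name is "scene" or "top" or "wrist"; returns the picture (384x512x3 uint8, blue, green, red); there is no depth.
- ctrl.camera_params(name): a dict with "fx", "fy", "cx", "cy" (pixels), "pose" (4x4, takes a point from camera to world coordinates); the wrist camera has in their place "T_tool_cam" (4x4, takes a point from camera to tool coordinates, whose origin is the TCP and whose axes are the flange's). Camera axes: x right, y up, looking along -z (the intrinsics and any distortion apply to the point x, -y, -z); pixel columns grow to the right and rows downward; lengths in m; the calibration is good to about 2 mm. A picture is of the moment at which its call begins: read the wrist's pose just before it. camera_params takes no time and is no camera call.
A pose or a line that the arm cannot do raises ctrl.MotionError and nothing moves.
- ctrl.sign_off(): hands the job in; it is judged then, once.
Readings, each from a call of its own:
- ctrl.current_t(): time.
- ctrl.current_q(): joint angles.
- ctrl.current_dq(): joint speeds.
- ctrl.current_effort(): joint torques, N m.
- ctrl.current_tool_pos(): TCP position.
- ctrl.current_eef_rot(): TCP orientation.
- ctrl.current_contact_force(): force on the tool from outside, world axes, zero at the start.
- ctrl.current_wrist_torque(): the same for the moment, N m.
- ctrl.current_grip_width(): opening from 0.0 (shut) to 1.0 (fully open).
- ctrl.current_grasp_force(): force on a finger pad.
Only numpy, scipy, OpenCV 4.12 (cv2) and the standard library are available. Lean on these libraries where they do the work, as an engineer would, in place of code of your own. Each camera call takes 0.05 s, during which the arm holds its last target. There are 200 camera calls.

### The job

Take the set of nested steel beakers apart for drying: lift the bamboo keeper bar off the stand and hang it by its two holes on the two pins of the steel bracket, fully down on the ledge; then take the beakers off one by one from the outermost inwards and stand each, still mouth down, in the recess of its own size on the drying board. Leave the glass jar, the onggi pot and the spoon rest where they are.

Things in the scene. Friction and masses are not known exactly. Their poses are not given: they have to be found in the camera images.
- keeper: the bamboo keeper bar: a flat bar 210 x 36 x 14 mm (long along its x) with two through holes of 14 mm diameter at x = -85 and +85 mm, and a rib handle on top at its middle, 75 mm long (x), 18 mm thick (y), from 14 to 60 mm above the underside. Origin: centre of the underside, z up. 130 g. At the start its holes sit over the two rods of the stand and it rests level on their shoulders, 104 mm above the table, just above the beakers. The two ends are alike.
- stand: the fixed wooden stand: base 230 x 96 x 10 mm (long along its x), origin at the centre of its underside on the table. Two upright steel rods at x = -85 and +85 mm: 18 mm thick up to a shoulder 104 mm above the table, then a 10 mm round-ended pin up to 134 mm. The nested beakers stand on the base at its centre, between the rods.
- bracket: the fixed stainless steel bracket: foot 220 x 90 mm, upright web, and on top a ledge 220 (x) x 40 (y) mm whose upper face is 100 mm above the table, carrying two upright pins of 10 mm diameter at x = -85 and +85 mm, round-ended, standing 30 mm above the ledge. Origin: centre of the underside of the foot.
- pins_mid (a point): the point on the upper face of the bracket's ledge midway between its two pins; x runs along the line of the pins, z up. A hung bar has its origin here.
- board: the loose wooden drying board, 250 (x) x 190 (y) x 14 mm, 0.9 kg, lying on the table; origin: centre of its underside. It has five round recesses 5 mm deep, each 6 mm wider in diameter than its beaker, at (x, y) mm: for the 68 mm beaker (-75, 44); for the 59 mm beaker (10, 44); for the 50 mm beaker (86, 44); for the 41 mm beaker (-45, -50); for the 32 mm beaker (40, -50).
- beaker68: the largest of the five stainless steel beakers (some are absent in a run): straight round cup, outer diameter 68 mm, 90 mm tall, wall 2.5 mm, about 105 g, kept mouth down (closed end up). Origin: centre of the mouth, at the bottom; z up towards the closed end. At the start it stands on the stand's base, any smaller beakers inside it, with about 2 mm of play all round to the next size (more where a size is missing).
- beaker59: the second largest of the five stainless steel beakers (some are absent in a run): straight round cup, outer diameter 59 mm, 78 mm tall, wall 2.5 mm, about 93 g, kept mouth down (closed end up). Origin: centre of the mouth, at the bottom; z up towards the closed end. At the start it stands on the stand's base, any smaller beakers inside it, with about 2 mm of play all round to the next size (more where a size is missing).
- beaker50: the middle of the five stainless steel beakers (some are absent in a run): straight round cup, outer diameter 50 mm, 66 mm tall, wall 2.5 mm, about 80 g, kept mouth down (closed end up). Origin: centre of the mouth, at the bottom; z up towards the closed end. At the start it stands on the stand's base, any smaller beakers inside it, with about 2 mm of play all round to the next size (more where a size is missing).
- beaker41: the second smallest of the five stainless steel beakers (some are absent in a run): straight round cup, outer diameter 41 mm, 54 mm tall, wall 2.5 mm, about 67 g, kept mouth down (closed end up). Origin: centre of the mouth, at the bottom; z up towards the closed end. At the start it stands on the stand's base, any smaller beakers inside it, with about 2 mm of play all round to the next size (more where a size is missing).
- beaker32: the smallest of the five stainless steel beakers (some are absent in a run): straight round cup, outer diameter 32 mm, 42 mm tall, wall 2.5 mm, about 55 g, kept mouth down (closed end up). Origin: centre of the mouth, at the bottom; z up towards the closed end. At the start it stands on the stand's base, any smaller beakers inside it, with about 2 mm of play all round to the next size (more where a size is missing).
- recess68 (a point): centre of the floor of the board's recess for the 68 mm beaker (9 mm above the board's underside); axes as the board's.
- recess59 (a point): centre of the floor of the board's recess for the 59 mm beaker (9 mm above the board's underside); axes as the board's.
- recess50 (a point): centre of the floor of the board's recess for the 50 mm beaker (9 mm above the board's underside); axes as the board's.
- recess41 (a point): centre of the floor of the board's recess for the 41 mm beaker (9 mm above the board's underside); axes as the board's.
- recess32 (a point): centre of the floor of the board's recess for the 32 mm beaker (9 mm above the board's underside); axes as the board's.
- jar: bystander: glass jar with a steel cap, 84 mm wide, 130 mm tall; origin under its centre
- onggi: bystander: dark lidded onggi pot, 144 mm wide, 166 mm tall; origin under its centre
- spoonrest: bystander: white plastic spoon rest, 100 mm wide, 18 mm high; origin under its centre
There are look-alikes about, which are no part of the job. What is shaped like the beaker68 but blue, green or pink is not meant.

How it is judged:
By the outcome, as a careful person would: the job done as asked, in the order asked, and still so for the second after the job is handed in, with the robot touching nothing.
Of beaker68, beaker59, beaker50, beaker41, beaker32 only 3 to 5 are there at a start; the rules pass over those that are not, and their reading is None.
At some moment in a run one of board may be knocked a few centimetres aside while the robot is not near it.
It also fails if it takes over 210 s, if anything falls off the work surface, if the arm or the gripper's body presses on something with over 40 N, if the wrist force passes 120 N, or if a joint passes its speed limit or range.

## Working session

There is one attempt and no reset: what is moved stays moved. The work goes in short steps, each a Python script; the robot and the scene stay as the last script left them, time stands still between calls to the robot, and variables do not carry over. Pictures are saved under pics/ and viewed, at most 14 in all, crops included, and the job is handed in when it is done.

```bash
mkdir -p pics; ls; python3 - <<'E'
from bench import ctrl
import cv2,numpy as np
np.set_printoptions(precision=4,suppress=True)
for n in("scene","top"):
    cv2.imwrite(f"pics/{n}0.png",ctrl.read_camera(n)); print(n,ctrl.camera_params(n))
print(ctrl.camera_params("wrist"),ctrl.current_t(),ctrl.current_eef_rot())
E
```

```text
pics
scene {'fx': 368.2999334848934, 'fy': 368.2999334848934, 'cx': 260.07291760026334, 'cy': 192.50718691971448, 'pose': array([[-0.7972, -0.4939,  0.3471,  0.875 ],
       [ 0.6036, -0.6456,  0.4678,  0.4601],
       [-0.007 ,  0.5825,  0.8128,  0.9165],
       [ 0.    ,  0.    ,  0.    ,  1.    ]])}
top {'fx': 372.5594783733055, 'fy': 372.5594783733055, 'cx': 254.89354422257813, 'cy': 188.0039120148176, 'pose': array([[-0.0031,  0.995 , -0.0998,  0.443 ],
       [-0.9993, -0.0069, -0.0378, -0.0233],
       [-0.0383,  0.0996,  0.9943,  0.9568],
       [ 0.    ,  0.    ,  0.    ,  1.    ]])}
{'fx': 311.4812010058764, 'fy': 311.4812010058764, 'cx': 252.26411773280603, 'cy': 191.4323475264669, 'T_tool_cam': array([[ 0.0007,  0.9575,  0.2885,  0.0816],
       [ 1.    , -0.0008,  0.0002, -0.0002],
       [ 0.0004,  0.2885, -0.9575, -0.1711],
       [ 0.    ,  0.    ,  0.    ,  1.    ]])} 0.1 [[ 0.9023  0.4312 -0.0004]
 [ 0.4312 -0.9023  0.001 ]
 [ 0.0001 -0.0011 -1.    ]]
```

```bash
python3 -c "
import cv2
for n in('scene','top'): cv2.imwrite(f'pics/{n}0b.png',cv2.resize(cv2.imread(f'pics/{n}0.png'),(800,600),interpolation=cv2.INTER_CUBIC))"
```

```text
(no output)
```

View pics/top0b.png

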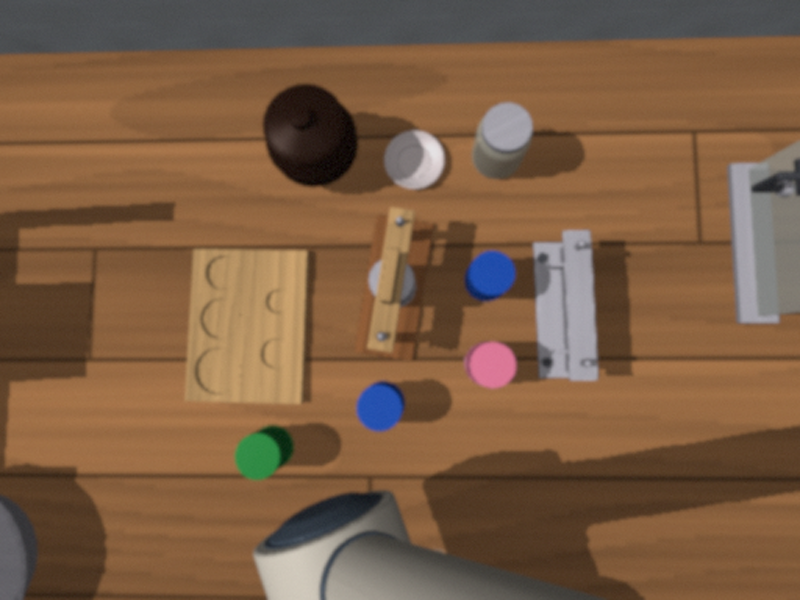

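View pics/scene0b.png

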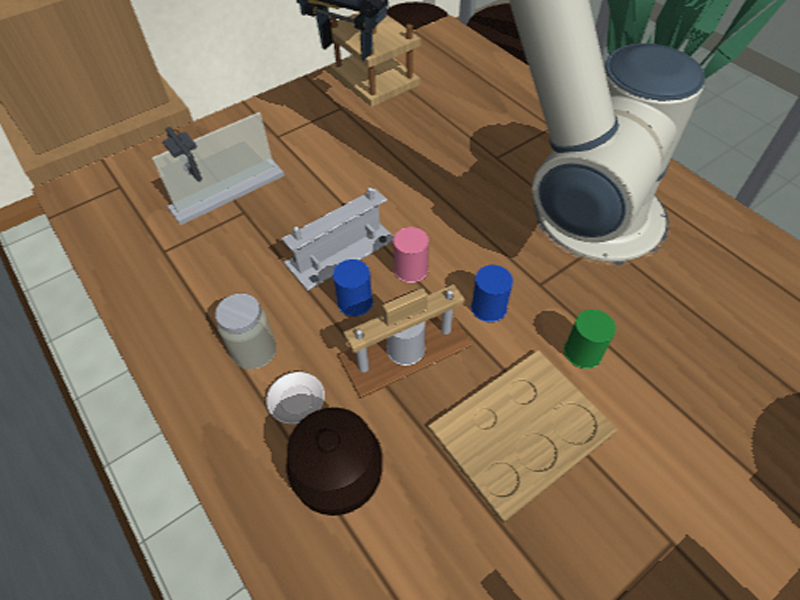

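Top view (800x600 px): keeper pins are at (400,222) and (382,337), bracket pins at about (583,243) and (587,362), and the board spans (190,250) to (308,403). The largest recess is at lower left, so the board axes are roughly aligned with the world axes. Next I'll get coarse positions, then wrist close-ups.

```bash
cat > h.py <<'E'
from bench import ctrl
import cv2,numpy as np
np.set_printoptions(precision=4,suppress=True)
def ray(name,uv,z,T=None):
    p=ctrl.camera_params(name); T=p["pose"] if T is None else T
    d=np.array([(uv[0]-p["cx"])/p["fx"],-(uv[1]-p["cy"])/p["fy"],-1.])
    d=T[:3,:3]@d; o=T[:3,3]; return (o+d*(z-o[2])/d[2])[:2]
def wristT():
    M=np.eye(4); M[:3,:3]=ctrl.current_eef_rot(); M[:3,3]=ctrl.current_tool_pos()
    return M@ctrl.camera_params("wrist")["T_tool_cam"]
def down(yaw):  # tool y (closing) axis heading yaw degrees
    a=np.radians(yaw); y=np.array([np.cos(a),np.sin(a),0]); z=np.array([0,0,-1.])
    return np.c_[np.cross(y,z),y,z]
E
python3 - <<'E'
from h import *
k=1.5625
for n,uv,z in [("stpin1",(400,222),.134),("stpin2",(382,337),.134),("brpin1",(583,243),.13),("brpin2",(587,362),.13),
 ("b_tl",(193,250),.014),("b_tr",(309,252),.014),("b_br",(303,404),.014),("b_bl",(186,401),.014),("blue",(490,275),.09),("green",(258,456),.09),("jar",(505,126),.13)]:
    print(n,ray("top",np.array(uv)/k,z))
print(down(90))
for p in [(.47,.0,.3),(.47,-.25,.3)]:
    for y in (90,-90,0,180): print(p,y,ctrl.ik(p,down(y)))
E
```

```text
stpin1 [0.6294 0.0051]
stpin2 [0.4644 0.0312]
brpin1 [ 0.5968 -0.2553]
brpin2 [ 0.4286 -0.255 ]
b_tl [0.6132 0.3541]
b_tr [0.608  0.1598]
b_br [0.3605 0.1664]
b_bl [0.3653 0.3576]
blue [ 0.5573 -0.1275]
green [0.2918 0.2168]
jar [ 0.7712 -0.1486]
[[-1.  0.  0.]
 [ 0.  1.  0.]
 [ 0.  0. -1.]]
(0.47, 0.0, 0.3) 90 [ -7.2852  10.8103  90.3619  -0.      78.8277 -97.2852]
(0.47, 0.0, 0.3) -90 [-7.2852 10.8103 90.3619 -0.     78.8277 82.7148]
(0.47, 0.0, 0.3) 0 [-7.2852 10.8103 90.3619 -0.     78.8277 -7.2852]
(0.47, 0.0, 0.3) 180 [ -7.2852  10.8103  90.3619  -0.      78.8277 172.7148]
(0.47, -0.25, 0.3) 90 [ -34.4372   16.3318   82.6801   -0.       80.9881 -124.4372]
(0.47, -0.25, 0.3) -90 [-34.4372  16.3318  82.6801  -0.      80.9881  55.5628]
(0.47, -0.25, 0.3) 0 [-34.4372  16.3318  82.6801  -0.      80.9881 -34.4372]
(0.47, -0.25, 0.3) 180 [-34.4372  16.3318  82.6801  -0.      80.9881 145.5628]
```

```bash
python3 - <<'E'
from h import *
import json
S={}
for n,p,y in (("br",(.513,-.255,.28),-90),("st",(.547,.018,.28),-99)):
    ctrl.goto(p,down(y)); ctrl.sleep(.3)
    T=wristT(); im=ctrl.read_camera("wrist"); S[n]=T.tolist()
    cv2.imwrite(f"pics/w_{n}.png",im); cv2.imwrite(f"pics/w_{n}b.png",cv2.resize(im,(800,600),interpolation=cv2.INTER_CUBIC))
json.dump(S,open("T.json","w")); print(ctrl.current_t(),ctrl.current_tool_pos())
E
```

```text
3.35 [0.5471 0.0174 0.28  ]
```

View pics/w_brb.png

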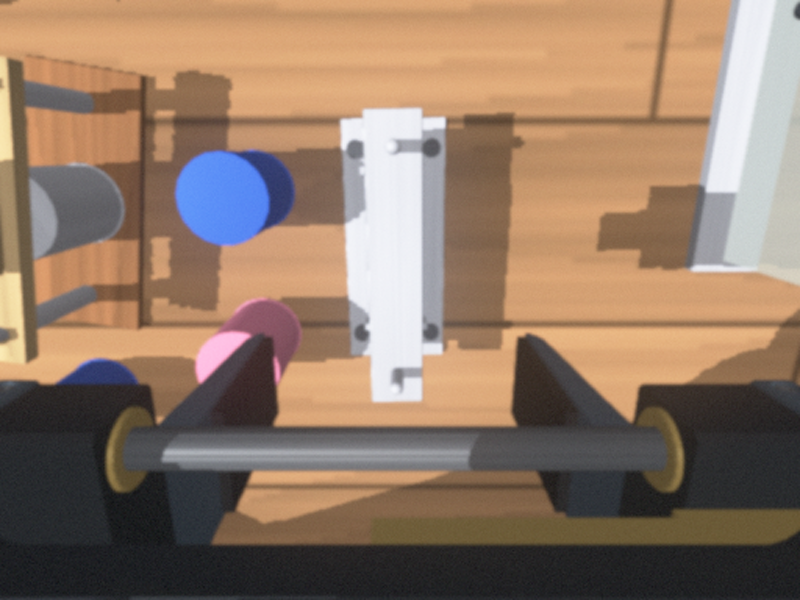

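View pics/w_stb.png

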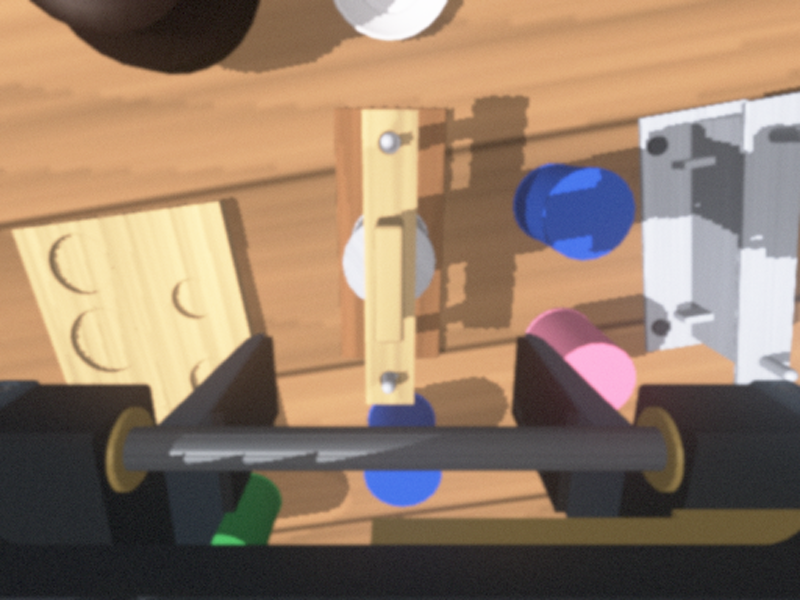

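Both pin pairs show up in the wrist views: bracket at about (392,146) and (397,380), stand/keeper at about (388,142) and (388,382). I'll zoom all four into one picture to refine.

```bash
python3 - <<'E'
import cv2,numpy as np
r=[]
for n,c in (("br",[(251,93),(254,245)]),("st",[(249,91),(249,245)])):
    im=cv2.imread(f"pics/w_{n}.png")
    t=[cv2.resize(im[y-14:y+14,x-19:x+19],None,fx=10,fy=10,interpolation=cv2.INTER_NEAREST) for x,y in c]
    r.append(np.hstack(t))
cv2.imwrite("pics/z.png",np.vstack(r))
E
```

```text
(no output)
```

View pics/z.png

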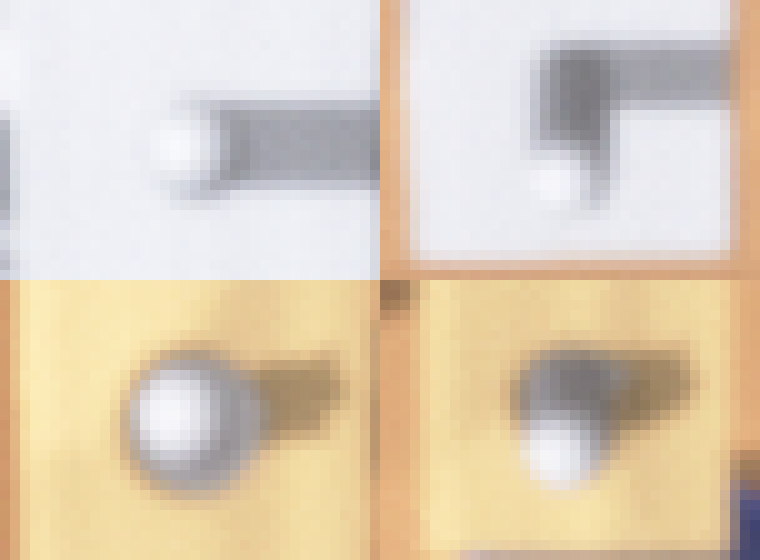

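```bash
python3 - <<'E'
from h import *
import json
S={k:np.array(v) for k,v in json.load(open("T.json")).items()}
def px(c,q,row): # crop centre, position in z.png local
    return (c[0]-19+q[0]/10-.5, c[1]-14+q[1]/10-.5)
def rep(n,a,b):
    d=a-b; print(n,a,b,"mid",(a+b)/2,"len",np.hypot(*d),"yaw",np.degrees(np.arctan2(d[1],d[0])))
W=lambda n,uv,z:ray("wrist",uv,z,S[n])
rep("br",W("br",px((251,93),(192,148),0),.125),W("br",px((254,245),(193,168),0),.125))
rep("st",W("st",px((249,91),(175,137),0),.129),W("st",px((249,245),(182,172),0),.129))
print("far hole",W("st",px((249,91),(194,140),0),.118))
k=.64 # handle and bar edges in w_stb (800 wide)
for n,uv,z in (("bar far L",(362,109),.118),("bar far R",(418,110),.118),("bar near L",(366,403),.118),("bar near R",(414,403),.118),("h nearL",(377,342),.164),("h nearR",(403,341),.164),("h farL",(376,224),.164),("h farR",(402,222),.164)):
    print(n,W("st",np.array(uv)*k,z))
E
```

```text
br [ 0.5984 -0.2537] [ 0.4286 -0.2571] mid [ 0.5135 -0.2554] len 0.16978676541824037 yaw 1.1329378368413017
st [0.6352 0.0085] [0.4662 0.0354] mid [0.5507 0.022 ] len 0.17112104457659938 yaw -9.03213456557796
far hole [0.6349 0.0068]
bar far L [0.657  0.0206]
bar far R [ 0.6508 -0.0146]
bar near L [0.4499 0.0545]
bar near R [0.4442 0.0183]
h nearL [0.5158 0.0332]
h nearR [0.5139 0.0169]
h farL [0.5894 0.0214]
h farR [0.5882 0.0061]
```

```bash
python3 - <<'E'
from h import *
R=down(-99.1); p=np.array([.5508,.020,.126])
ctrl.goto(p+[0,0,.07],R); ctrl.move_l(p,.08,contact_N=8)
ctrl.command_gripper(0); print(ctrl.current_grip_width()*91,ctrl.current_grasp_force(),ctrl.current_tool_pos())
ctrl.sleep(.2); ctrl.move_l(p+[0,0,.08],.08); print(ctrl.current_contact_force(),ctrl.current_grip_width()*91)
R=down(-90+1.13); q=np.array([.5135,-.2554,.20])
ctrl.move_l(q,.15,ori=R); ctrl.move_l([q[0],q[1],.168],.1); ctrl.sleep(.4)
T=wristT(); np.save("T2.npy",T); im=ctrl.read_camera("wrist"); print(ctrl.current_tool_pos(),ctrl.current_t())
cv2.imwrite("pics/hang.png",im)
a=cv2.resize(im[60:300,130:380],None,fx=2.4,fy=2.4,interpolation=cv2.INTER_CUBIC); cv2.imwrite("pics/hangb.png",a)
E
```

```text
17.99624187195278 29.99726951122284 [0.5508 0.02   0.126 ]
[ 0.7474  0.0406 -1.0018] 17.852844197388162
[ 0.5136 -0.2555  0.1682] 10.1833
```

View pics/hangb.png

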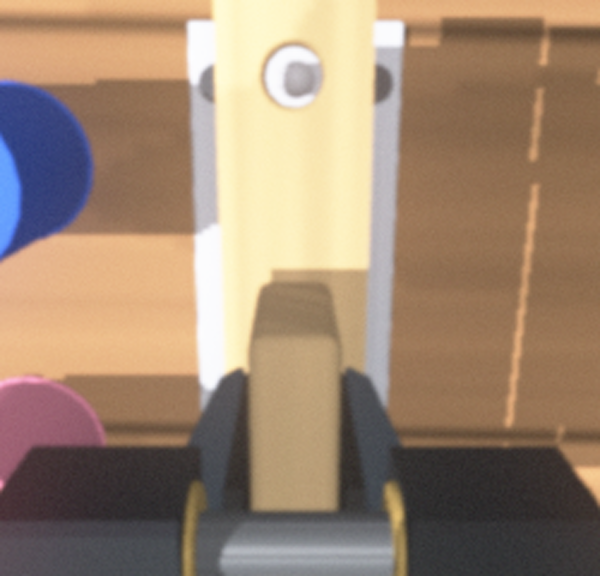

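The far hole is at crop (293,76), with the bracket pin visible through it at (301,79). I'll convert both to world positions.

```bash
python3 - <<'E'
from h import *
T=np.load("T2.npy")
f=lambda c:(130+c[0]/2.4-.4,60+c[1]/2.4-.4)
for z in(.1602,):print("hole",ray("wrist",f((293,76)),z,T))
print("pin",ray("wrist",f((301,79)),.125,T))
# bar edge at two rows for yaw
for r,l,rr in((50,215,373),(240,219,370)): print(ray("wrist",f((l,r)),.1602,T),ray("wrist",f((rr,r)),.1602,T))
E
```

```text
hole [ 0.5984 -0.2534]
pin [ 0.5983 -0.2555]
[ 0.6037 -0.2356] [ 0.6044 -0.2713]
[ 0.5601 -0.2361] [ 0.5609 -0.2728]
```

```bash
python3 - <<'E'
from h import *
import json
S={k:np.array(v) for k,v in json.load(open("T.json")).items()}
W=lambda c,z:ray("wrist",np.array(c)*.64,z,S["br"])
im=cv2.imread("pics/w_br.png"); 
# subpixel ledge edges at rows between: saturation threshold (white vs others)
g=im.min(2).astype(int)
for r in (75,110,150,200,225,250):
    row=g[r,215:290]; print(r,np.round(row[8:62:1]//10).tolist())
a,b=W((392.5,108.5),.1),W((397.5,401),.1); print(a,b,np.degrees(np.arctan2(*(a-b)[::-1])))
E
```

```text
75 [14, 15, 17, 17, 17, 18, 18, 18, 19, 21, 23, 23, 23, 23, 23, 23, 24, 24, 24, 24, 24, 23, 24, 24, 23, 23, 23, 24, 23, 23, 23, 23, 23, 23, 23, 23, 23, 23, 24, 24, 23, 23, 23, 23, 23, 23, 22, 19, 19, 20, 20, 20, 20, 21]
110 [16, 16, 16, 16, 16, 16, 17, 20, 22, 22, 22, 23, 23, 23, 23, 23, 23, 24, 23, 23, 23, 23, 23, 23, 23, 23, 23, 23, 23, 23, 23, 23, 23, 23, 23, 23, 23, 23, 23, 23, 23, 23, 23, 23, 23, 23, 21, 18, 16, 16, 16, 16, 16, 16]
150 [24, 24, 24, 24, 23, 24, 24, 24, 24, 23, 23, 24, 24, 23, 23, 23, 23, 23, 24, 23, 24, 23, 23, 24, 24, 24, 24, 23, 23, 24, 23, 23, 23, 23, 23, 23, 23, 23, 23, 23, 23, 23, 23, 23, 23, 23, 22, 18, 16, 16, 16, 16, 15, 16]
200 [13, 15, 16, 16, 16, 16, 16, 16, 16, 16, 17, 18, 20, 22, 23, 23, 23, 23, 23, 23, 24, 23, 23, 23, 23, 23, 23, 23, 23, 23, 23, 23, 23, 23, 23, 23, 23, 23, 23, 23, 23, 23, 23, 23, 23, 23, 22, 18, 16, 16, 15, 15, 15, 16]
225 [10, 13, 15, 16, 15, 15, 15, 15, 16, 19, 21, 22, 23, 23, 23, 23, 23, 23, 23, 23, 23, 23, 23, 23, 23, 23, 23, 23, 23, 23, 23, 23, 23, 23, 23, 23, 23, 23, 23, 23, 23, 23, 23, 23, 23, 23, 22, 22, 23, 23, 23, 23, 23, 23]
250 [12, 12, 12, 12, 12, 12, 12, 13, 12, 13, 13, 12, 13, 13, 16, 21, 23, 23, 23, 23, 23, 23, 23, 23, 23, 23, 23, 23, 24, 24, 24, 23, 20, 19, 20, 22, 23, 23, 23, 23, 23, 23, 23, 23, 23, 23, 22, 17, 13, 13, 12, 13, 13, 12]
[ 0.6226 -0.2542] [ 0.4029 -0.258 ] 0.9988603825722598
```

```bash
python3 - <<'E'
from h import *
R=down(-89); q=np.array([.5135,-.2568,.158])
ctrl.move_l(q,.05,ori=R); ctrl.sleep(.2)
q[2]=.119; c=ctrl.move_l(q,.03,contact_N=8); print(c,ctrl.current_tool_pos(),ctrl.current_contact_force(),ctrl.current_wrist_torque(),ctrl.current_t())
E
```

```text
True [ 0.5134 -0.2567  0.1219] [-0.0424  0.5715  3.5337] [-0.0193 -0.0027  0.0041] 11.825
```

```bash
python3 - <<'E'
from h import *
ctrl.command_gripper(.6); ctrl.sleep(.2); ctrl.move_l([.5135,-.2568,.21],.12)
ctrl.goto([.5208,.0247,.26],down(-99)); ctrl.sleep(.3)
T=wristT(); np.save("T3.npy",T); im=ctrl.read_camera("wrist"); t=ctrl.read_camera("top")
cv2.imwrite("pics/nest.png",im); cv2.imwrite("pics/top1.png",t); print(ctrl.current_t(),ctrl.current_tool_pos())
a=np.hstack([cv2.resize(im[40:260,150:350],(400,440),interpolation=cv2.INTER_CUBIC),cv2.resize(t[150:260,310:410],(400,440),interpolation=cv2.INTER_CUBIC)])
cv2.imwrite("pics/n1.png",a)
E
```

```text
15.1333 [0.5209 0.0243 0.2599]
```

View pics/n1.png

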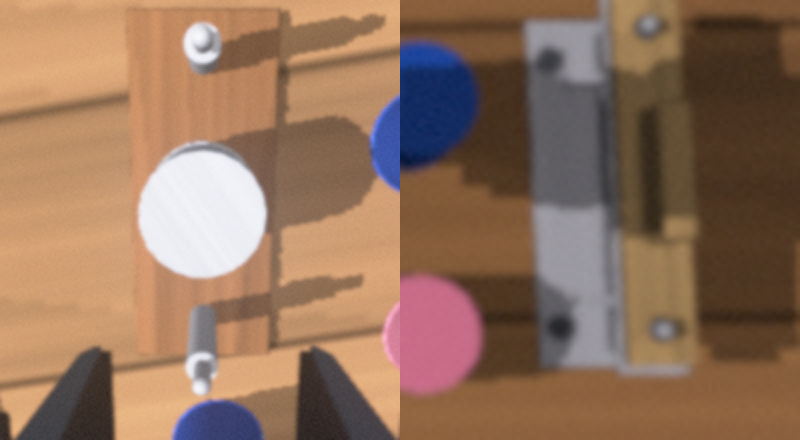

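The keeper hangs with both pins through its holes, flush on the ledge. The nest disc is at crop (203,213), about 64 px wide. Now I'll write the beaker and board detectors.

```bash
cat >> h.py <<'E'
H={68:.09,59:.078,50:.066,41:.054,32:.042}
REC={68:(-75,44),59:(10,44),50:(86,44),41:(-45,-50),32:(40,-50)}
def disc(im,T,base,near,sizes=H):
    """top disc of the beaker standing at height base near a xy: best (err,size,centre,diam)"""
    hsv=cv2.cvtColor(im,cv2.COLOR_BGR2HSV); m=((hsv[...,1]<45)&(hsv[...,2]>195)).astype(np.uint8)
    m=cv2.morphologyEx(m,cv2.MORPH_OPEN,np.ones((5,5)))
    out=[]
    for c in cv2.findContours(m,0,cv2.CHAIN_APPROX_NONE)[0]:
        if cv2.contourArea(c)<400: continue
        c=cv2.convexHull(c); e=cv2.fitEllipse(c)
        for s in sizes:
            z=base+H[s]; P=np.array([ray("wrist",p[0],z,T) for p in c]).astype(np.float32)
            (x,y),r=cv2.minEnclosingCircle(P); d=2*np.sqrt(cv2.contourArea(P.reshape(-1,1,2)*1000)/np.pi)/1000
            ctr=ray("wrist",e[0],z,T)
            if np.hypot(*(ctr-near))<.05: out.append((abs(d*1000-s),s,ctr,d))
    return sorted(out,key=lambda o:o[0])
def board(im):
    """board pose from the top picture: centre xy, yaw; by light-wood colour"""
    hsv=cv2.cvtColor(im,cv2.COLOR_BGR2HSV); m=cv2.inRange(hsv,(12,60,150),(28,170,255))
    m=cv2.morphologyEx(m,cv2.MORPH_CLOSE,np.ones((7,7))); m=cv2.morphologyEx(m,cv2.MORPH_OPEN,np.ones((7,7)))
    c=max(cv2.findContours(m,0,cv2.CHAIN_APPROX_NONE)[0],key=cv2.contourArea)
    P=np.array([ray("top",p[0],.014) for p in cv2.convexHull(c)]).astype(np.float32)
    (x,y),(w,h),a=cv2.minAreaRect(P)
    if w<h: w,h,a=h,w,a+90
    a=(a+90)%180-90
    return np.array([x,y]),a,(w,h)
E
python3 - <<'E'
from h import *
T=np.load("T3.npy"); im=cv2.imread("pics/nest.png")
for o in disc(im,T,.01,(.55,.02))[:4]: print(o)
t=cv2.imread("pics/top1.png"); print(board(t)); print(board(cv2.imread("pics/top0.png")))
print(cv2.cvtColor(t,cv2.COLOR_BGR2HSV)[[180,200,240,185],[150,165,160,250]], t.shape)
E
```

```text
(np.float64(0.565599407347591), 68, array([0.5522, 0.021 ]), np.float64(0.0674344005926524))
(np.float64(10.87974149429246), 59, array([0.5504, 0.0214]), np.float64(0.06987974149429246))
(np.float64(22.325102290657213), 50, array([0.5487, 0.0217]), np.float64(0.07232510229065721))
(np.float64(33.770437115640576), 41, array([0.5469, 0.0221]), np.float64(0.07477043711564058))
(array([0.4476, 0.4145]), -38.29502868652344, (0.3371800482273102, 0.17051516473293304))
(array([0.4452, 0.0185]), -89.74699652194977, (1.2675215005874634, 0.37601518630981445))
[[ 19  28  74]
 [ 17 116 170]
 [ 17 116 169]
 [ 20  28 139]] (384, 512, 3)
```

```bash
python3 - <<'E'
from h import *
t=cv2.imread("pics/top0.png"); h=cv2.cvtColor(t,cv2.COLOR_BGR2HSV)
s=lambda a:(np.percentile(a.reshape(-1,3),[2,50,98],axis=0).tolist())
print("board",s(h[170:250,130:190])); print("table",s(h[270:370,20:110]),s(h[95:150,60:115]),s(h[165:220,65:112]),s(h[262:290,120:190]))
E
```

```text
board [[16.0, 114.0, 144.0], [17.0, 117.0, 184.0], [17.0, 119.0, 201.0]]
table [[13.0, 133.0, 69.0], [14.0, 142.0, 134.0], [15.0, 150.0, 161.0]] [[13.0, 137.0, 83.0], [14.0, 142.0, 143.0], [14.0, 148.0, 167.0]] [[13.0, 138.0, 122.0], [14.0, 142.0, 138.0], [14.0, 146.0, 144.0]] [[13.0, 121.0, 42.0], [14.0, 142.0, 153.0], [68.0, 196.0, 168.0]]
```

```bash
python3 - <<'E'
s=open("h.py").read()
i=s.index("def board")
s=s[:i]+'''def board(im,name="top",T=None):
    """board pose: centre xy, yaw, size; by light-wood colour near the expected place"""
    hsv=cv2.cvtColor(cv2.GaussianBlur(im,(3,3),0),cv2.COLOR_BGR2HSV); m=cv2.inRange(hsv,(15,60,60),(25,128,255))
    m=cv2.morphologyEx(m,cv2.MORPH_CLOSE,np.ones((7,7))); m=cv2.morphologyEx(m,cv2.MORPH_OPEN,np.ones((9,9)))
    best=None
    for c in cv2.findContours(m,0,cv2.CHAIN_APPROX_NONE)[0]:
        if cv2.contourArea(c)<3000: continue
        P=np.array([ray(name,p[0],.014,T) for p in cv2.convexHull(c)]).astype(np.float32)
        (x,y),(w,h),a=cv2.minAreaRect(P)
        if w<h: w,h,a=h,w,a+90
        a=(a+90)%180-90
        o=(abs(w-.25)+abs(h-.19),np.array([x,y]),a,(w,h))
        if best is None or o[0]<best[0]: best=o
    return best
'''
open("h.py","w").write(s)
E
python3 - <<'E'
from h import *
print(board(cv2.imread("pics/top0.png")))
ctrl.goto([.437,.26,.35],down(-90)); ctrl.sleep(.3)
T=wristT(); im=ctrl.read_camera("wrist"); t=ctrl.read_camera("top"); cv2.imwrite("pics/brd.png",im); cv2.imwrite("pics/top2.png",t); np.save("T4.npy",T)
print(board(im,"wrist",T)); print(board(t)); print(ctrl.current_t())
b=board(im,"wrist",T)
p=ctrl.camera_params("wrist")
a=np.radians(b[2]); R=np.array([[np.cos(a),-np.sin(a)],[np.sin(a),np.cos(a)]])
v=im.copy(); Ti=np.linalg.inv(T)
for s,r in REC.items():
    for th in np.linspace(0,6.28,90):
        w=b[1]+R@(np.array(r)/1000+(s/2+3)/1000*np.array([np.cos(th),np.sin(th)]))
        q=Ti@np.array([*w,.014,1]); u=int(round(p["cx"]+p["fx"]*q[0]/-q[2])); k=int(round(p["cy"]-p["fy"]*q[1]/-q[2]))
        if 0<=u<512 and 0<=k<384: v[k,u]=(0,0,255)
cv2.imwrite("pics/brdb.png",cv2.resize(v[0:280,100:473],(800,600),interpolation=cv2.INTER_NEAREST))
E
```

```text
(0.008661565780639646, array([0.4894, 0.261 ]), -1.312957763671875, (0.2528945803642273, 0.19576698541641235))
(0.4183807051181793, array([0.4129, 0.3414]), -44.86743927001953, (0.4879525899887085, 0.3704281151294708))
(0.008443412780761717, array([0.4923, 0.2998]), -0.5786819458007812, (0.2514039874076843, 0.1970394253730774))
16.5667
```

View pics/brdb.png

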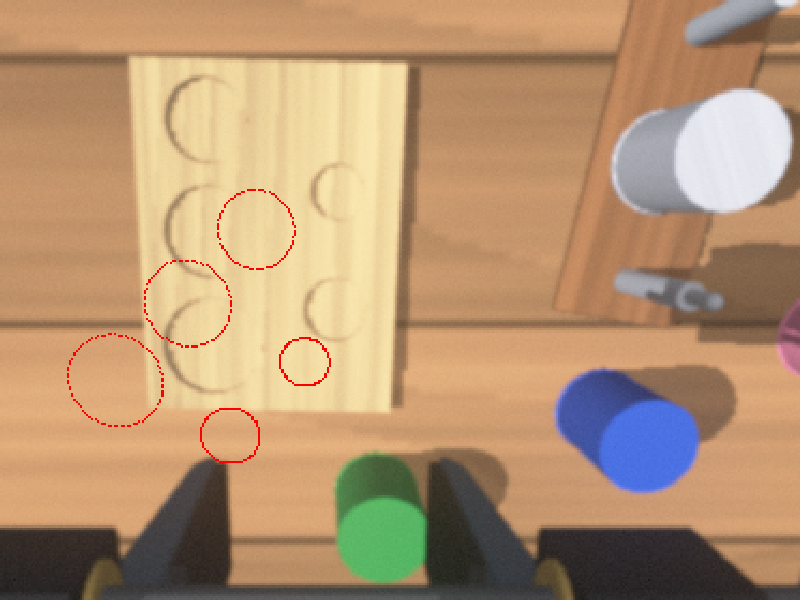

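The board has already been knocked about 4 cm in +y: its corners are now at (130,57), (408,63), (391,412) and (149,411). The red overlay comes from a bad colour mask in the wrist view, so I'll use the corners and the rims of the 68 recess (165–~262, 296–393) instead.

```bash
python3 - <<'E'
from h import *
T=np.load("T4.npy"); im=cv2.imread("pics/brd.png"); k=.46625
f=lambda c:(100+c[0]*k-.3,c[1]*k-.3)
C=[ray("wrist",f(c),.014,T) for c in((130,57),(408,63),(391,412),(149,411))]
print(np.array(C),"mid",np.mean(C,0)); 
print([np.hypot(*(C[i]-C[(i+1)%4])) for i in range(4)])
u=(C[0]-C[3])+(C[1]-C[2]); print("yaw",np.degrees(np.arctan2(u[1],u[0])))
v=(C[0]-C[1])+(C[3]-C[2]); print("yaw y",np.degrees(np.arctan2(-v[0],v[1])))
h=cv2.cvtColor(im,cv2.COLOR_BGR2HSV)
s=lambda a:(np.percentile(a.reshape(-1,3),[2,50,98],axis=0).tolist())
print(s(h[35:180,170:275]),s(h[60:140,300:345]),s(h[160:210,20:150]))
for n in("top0","top1","top2"): print(board(cv2.imread(f"pics/{n}.png")))
E
```

```text
[[0.6187 0.3941]
 [0.6149 0.2041]
 [0.3653 0.209 ]
 [0.3662 0.4008]] mid [0.4913 0.302 ]
[np.float64(0.19006054987978266), np.float64(0.24972986201287933), np.float64(0.1917762271466697), np.float64(0.2526550482107795)]
yaw -1.3079653541957839
yaw y -0.7040868519294726
[[17.0, 75.0, 189.0], [21.0, 85.0, 239.0], [22.0, 96.0, 248.0]] [[13.0, 113.0, 184.0], [14.0, 117.0, 196.0], [15.0, 120.0, 204.0]] [[13.0, 112.0, 130.0], [14.0, 116.0, 220.0], [15.0, 120.0, 226.0]]
(0.008661565780639646, array([0.4894, 0.261 ]), -1.312957763671875, (0.2528945803642273, 0.19576698541641235))
None
(0.008443412780761717, array([0.4923, 0.2998]), -0.5786819458007812, (0.2514039874076843, 0.1970394253730774))
```

```bash
cat >> h.py <<'E'
def wboard():
    """board pose through the wrist camera from above it"""
    ctrl.goto([.43,.29,.36],down(-90)); ctrl.sleep(.3)
    T=wristT(); im=ctrl.read_camera("wrist"); cv2.imwrite("pics/wb.png",im)
    hsv=cv2.cvtColor(cv2.GaussianBlur(im,(3,3),0),cv2.COLOR_BGR2HSV); m=cv2.inRange(hsv,(16,50,120),(26,105,255))
    m[225:]=0
    m=cv2.morphologyEx(m,cv2.MORPH_CLOSE,np.ones((7,7))); m=cv2.morphologyEx(m,cv2.MORPH_OPEN,np.ones((9,9)))
    c=max(cv2.findContours(m,0,cv2.CHAIN_APPROX_NONE)[0],key=cv2.contourArea)
    P=np.array([ray("wrist",p[0],.014,T) for p in cv2.convexHull(c)]).astype(np.float32)
    (x,y),(w,h),a=cv2.minAreaRect(P)
    if w<h: w,h,a=h,w,a+90
    return np.array([x,y]),(a+90)%180-90,(w,h)
def recess(b,s):
    a=np.radians(b[1]); R=np.array([[np.cos(a),-np.sin(a)],[np.sin(a),np.cos(a)]])
    return b[0]+R@np.array(REC[s])/1000
GD={68:.036,59:.036,50:.035,41:.030,32:.026}   # tip below the closed end
def look():
    ctrl.goto([.5208,.0247,.26],down(-99)); ctrl.sleep(.3)
    T=wristT(); im=ctrl.read_camera("wrist"); cv2.imwrite("pics/nest.png",im)
    return disc(im,T,.01,(.5505,.021))
def pick(s,c):
    z=.01+H[s]-GD[s]; R=down(-99)
    ctrl.command_gripper(min(1,(s+20)/91))
    ctrl.goto([*c,z+.07],R); hit=ctrl.move_l([*c,z],.1,contact_N=8)
    ctrl.command_gripper(0); w=ctrl.current_grip_width()*91; ctrl.sleep(.1)
    ctrl.move_l([*c,z+.1],.1)
    print("pick",s,"hit",hit,"width",w,"held",ctrl.current_grip_width()*91,"t",ctrl.current_t())
def place(s,c,yaw):
    R=down(yaw); z=.009+H[s]-GD[s]
    ctrl.goto([*c,z+.10],R); ctrl.move_l([*c,z+.015],.12); ctrl.sleep(.2)
    hit=ctrl.move_l([*c,z-.002],.03,contact_N=4); dz=ctrl.current_tool_pos()[2]-z
    print("place",s,c,"hit",hit,"dz mm",dz*1000,ctrl.current_contact_force(),"t",ctrl.current_t())
    return dz
def release(s):
    ctrl.command_gripper(min(1,(s+18)/91)); ctrl.sleep(.1)
    p=ctrl.current_tool_pos(); ctrl.move_l([p[0],p[1],p[2]+.08],.15)
E
python3 - <<'E'
from h import *
b=wboard(); print(b,recess(b,68))
pick(68,np.array([.5522,.021]))
b=wboard(); print(b,recess(b,68),ctrl.current_t())
E
```

```text
(array([0.4921, 0.3026]), -1.3438491821289062, (0.25299566984176636, 0.19322511553764343)) [0.4181 0.3484]
pick 68 hit False width 68.35531812563721 held 68.32278931551758 t 21.7833
(array([0.4921, 0.3029]), -1.127166748046875, (0.2526770830154419, 0.19376353919506073)) [0.418  0.3483] 23.4667
```

```bash
python3 - <<'E'
from h import *
b=(np.array([.4917,.3023]),-1.1)
dz=place(68,recess(b,68),-91)
if dz<.0025:
    release(68)
    for o in look()[:2]: print(o)
print(ctrl.current_t())
E
```

```text
place 68 [0.4176 0.3477] hit True dz mm 0.2287857797029086 [-0.4362  0.4258  3.6156] t 25.85
(np.float64(0.7261351965528249), 41, array([0.5519, 0.0215]), np.float64(0.040273864803447176))
(np.float64(9.591143467982924), 32, array([0.5502, 0.0217]), np.float64(0.04159114346798293))
28.8
```

```bash
python3 - <<'E'
from h import *
n=cv2.imread("pics/nest.png")[40:260,150:350]
b=wboard(); im=cv2.imread("pics/wb.png")[10:230,80:280]; print(b)
cv2.imwrite("pics/chk.png",np.hstack([cv2.resize(x,(400,440),interpolation=cv2.INTER_CUBIC) for x in(n,im)]))
E
```

```text
(array([0.4922, 0.3029]), -1.2041244506835938, (0.2526184916496277, 0.19358862936496735))
```

View pics/chk.png

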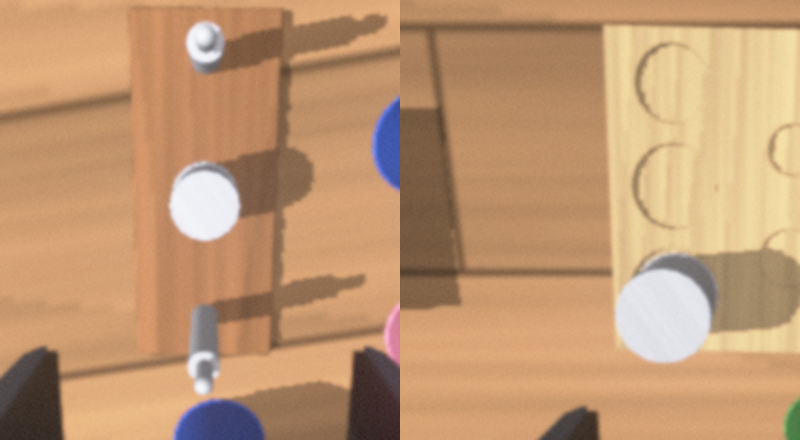

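The 68 is seated in its recess at lower left. The 41 is now outermost on the stand, so 59 and 50 are absent. On to 41 and then 32.

```bash
python3 - <<'E'
from h import *
b=(np.array([.4917,.3023]),-1.1)
pick(41,np.array([.5519,.0215]))
nb=wboard(); print(nb)
if np.hypot(*(nb[0]-[.4922,.3029]))<.002:
    dz=place(41,recess(b,41),-1.1)
    if dz<.0025:
        release(41)
        for o in look()[:2]: print(o)
print(ctrl.current_t())
E
```

```text
pick 41 hit False width 40.73884690620488 held 40.90299015628356 t 34.8667
(array([0.4918, 0.3029]), -1.2565689086914062, (0.25326356291770935, 0.19368045032024384))
place 41 [0.4457 0.2532] hit True dz mm 0.03712202454712876 [-0.4568 -0.6481  5.9551] t 39.6667
(np.float64(0.8083683379781057), 32, array([0.552 , 0.0215]), np.float64(0.031191631662021893))
(np.float64(10.796672477689043), 41, array([0.5536, 0.0212]), np.float64(0.030203327522310957))
42.4667
```

```bash
python3 - <<'E'
from h import *
b=(np.array([.4917,.3023]),-1.1)
pick(32,np.array([.552,.0215]))
nb=wboard(); print(nb)
if np.hypot(*(nb[0]-[.4922,.3029]))<.002:
    dz=place(32,recess(b,32),-1.1)
    if dz<.0025:
        release(32); wboard(); w=cv2.imread("pics/wb.png")[0:220,80:330]
        look(); n=cv2.imread("pics/nest.png")[40:260,150:350]
        ctrl.goto([.35,-.35,.3],down(-90)); ctrl.sleep(.3); t=ctrl.read_camera("top")
        cv2.imwrite("pics/fin.png",np.hstack([cv2.resize(x,(w_,352)) for x,w_ in((w,400),(t[30:310,100:420],400))]))
print(ctrl.current_t())
E
```

```text
pick 32 hit False width 30.48279886471362 held 30.062571161768876 t 46.075
(array([0.4918, 0.3028]), -1.2128448486328125, (0.2533048391342163, 0.193515345454216))
place 32 [0.5307 0.2515] hit True dz mm -0.16787899860399094 [ 1.6506 -0.1205  1.6867] t 50.9417
57.4917
```

View pics/fin.png

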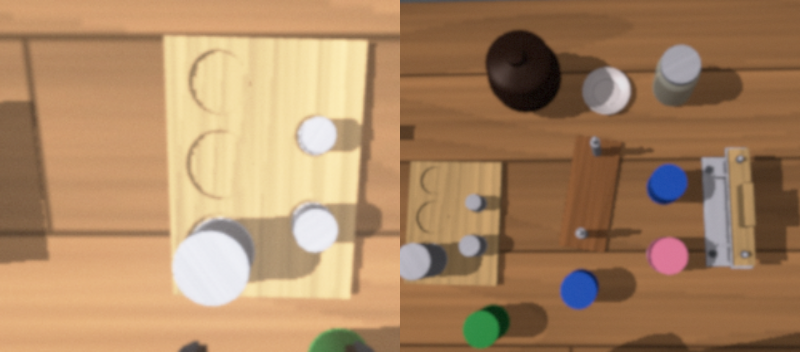

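All three beakers stand in their own recesses, at left-panel positions (211,267), (315,230) and (316,134). The stand is empty, the keeper hangs on the bracket and the bystanders haven't moved, so I'm handing in.

```bash
python3 -c "
from bench import ctrl
print(ctrl.sign_off())"
```

```text
the job is handed in; nothing more can be done
None
```

Job handed in after about 58 s: the keeper hangs fully down on the bracket pins, and the three beakers present (68, 41 and 32 mm; no 59 or 50 on the stand) are mouth down in their own recesses.

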